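Close the soundhole and take a moisture reading on a guitar top

ROBOT

A 7-joint arm with a two-finger parallel gripper is mounted at the origin on the work surface. World frame = base frame: x ahead of the robot, y to its left, z up, the work surface at z = 0. Lengths are in mm, angles in rad, forces in N, time in s.
With the tool pointing down it reaches from about 425 to 875 mm from the base axis. Payload 8.4 kg.
Tool frame: the origin (TCP) lies at the very end of the fingers, on their centre line; the grasp point (between the pads) lies 19 mm behind it; z points along the fingers, y is the line along which they close (so a half turn about z gives the same grasp; the last joint's range is limited). The gripper opens to 87 mm and grips with 3 to 60 N. Pads are 19 mm wide; open, the fingers measure 117 mm over their backs; the gripper's body (75 mm by 190 mm) begins 51 mm behind the grasp point.
Start: joints at [-1.398, 0.333, 0.04, 1.465, -0.013, 1.343, -0.059], TCP at [174.505, 626.108, 222.546] pointing down, gripper open.
Joint ranges: [-2.58, 2.58], [-0.38, 2.09], [-1.3, 1.39], [0.25, 2.4], [-1.5, 4.64], [0.08, 2.09], [-2.65, 2.65]. Speed limits (rad/s): [2.22, 2.22, 2.79, 2.79, 3.14, 3.14, 3.14].

INTERFACE

Orientations are given as a rotation vector (axis times angle).
In Python, from workcell import monitor, eyes, order, nets gives the robot as it stands.
- The arm moves only by the shell command python3 -m inch 'ROWS' [OPENING] [FORCE]. ROWS is JSON, a list of rows, each an object of numbers: "tx", "ty", "tz": the shift along the world's x, y, z as a fraction of full scale; "wx", "wy", "wz": the turn, a rotation vector about the world's x, y, z as a fraction of full scale. In form: [{"tx": .., "ty": .., "tz": .., "wx": .., "wy": .., "wz": ..}, ...]. A call has 1 to 5 rows; each row is the pose to reach, as a shift and turn from the pose commanded when the call began, turning the shorter way round; what a row does not reach only later rows make up. Full scale, the value 1, is 100 mm for a shift and pi rad for a turn. A row lasts 1/12 s, in which the tool goes at most 41.7 mm and 7.16 degrees, less where a joint would pass 70% of its speed; a pose out of reach is approached as far as the arm can. A call with a number of a shift or a turn outside -1 to 1 is refused whole. A call with a gripper value outside its range is refused whole. OPENING is the opening, from 0 (shut) to 1 (fully open), set as the call begins (- or left out, the last holds). The fingers move at their own pace and stop on an object; FORCE is the grip in N (left out, the last holds). Time passes only in rows, so rows that repeat a pose let the fingers close. It gives the time, the measured TCP pose, the force, the opening and the grip force at its end, in the units of the state.
- monitor.get_obs(): the state, without advancing time (a new reading comes with each control period).
- eyes.camera(name): name is "scene" or "top" or "wrist"; returns a dict with "color" (480x640x3 uint8, red, green, blue), "range_z" (480x640 float32, mm along the optical axis (not along the pixel's ray), 0 where there is no reading), "fx", "fy", "cx", "cy" (pixels), "R" (3x3) and "t" (3): a world point X has camera coordinates R X + t. Camera axes: x right, y down, z forward; pixel columns grow to the right and rows downward; lengths in mm; the calibration is good to about 2 mm. A picture is of the moment at which its call begins.
- order.close_job(): hands the job in; it is judged then, once.
Trained networks look in a picture, given as the dict that the camera call returned (one of the last four; its "shot" number tells which), for a name from the list of things; names that differ only in an ending like _2 or _b are one class to them, and where a whole thing is asked for, a point or a joint stands for the part that bears it (a point fixed in the world has none). Each returns a list of dicts, best first, with "score" (0 to 1); they miss things now and then, are a little off and sometimes report something else, mostly with a low value. They report only what shows in the picture. A call takes as long as a camera call. They do not tell look-alikes from the thing itself.
- nets.find_in(picture, target): "box" ([left, top, right, bottom] in pixels, round what is visible of it).
- nets.pinpoint(picture, target): "position" ([column, row] in pixels: a listed point, or the origin of a listed thing).
The state is a dict: "time_s": time; "q": joint angles; "joint_vel": joint speeds; "effort": joint torques, N m; "tool_pos": TCP position; "tool_rot": TCP orientation; "contact_force": force on the tool from outside, world axes, zero at the start; "moment": the same for the moment, N m; "grip_width": finger opening in mm; "grasp_force": force on a finger pad.
Only numpy, scipy, OpenCV 4.12 (cv2) and the standard library are available. Lean on these libraries where they do the work, as an engineer would, in place of code of your own. Each camera call takes 0.05 s, during which the arm holds its last target. There are 200 camera calls.

TASK

This small guitar has its strings off and is being humidified: close its soundhole with the knobbed wooden cover, plug down, so that the damp air stays in and the cover sits fully home and level; set it down, do not drop it. Then, to check the top, lift the ball-tipped moisture meter out of the tool block and hold its steel ball on the paper dot on the soundboard, with the meter upright and pushed down lightly, a few newtons (the top is thin, never press hard). Finish while still holding the meter there, and leave everything else where it is.

Things in the scene. Friction and masses are not known exactly. Their poses are not given: they have to be found in the camera images.
- guitar: (All sizes in mm.) Stringless travel guitar lying face up on a foam mat: pale top, dark sides, body 381 long, 305 wide, 83 deep. Origin: centre of the soundhole in the plane of the soundboard (flat upper face), 105 above the table. +y along the neck to the headstock, z up. Cannot slide; pushed down it sinks in the foam about 1 mm per 3 N (12 at most) and springs back.
- soundhole (a point): Same point and axes as the guitar's origin: centre of the round soundhole, 80 in diameter, hollow below, its rim flush with the soundboard. Nearby: the dark fingerboard, 6 high and 55 wide, begins 54 from this centre towards +y; the bridge, 140 along x, 30 along y and 8 high, is centred at y = -137.
- dot: Round white paper sticker, 20 in diameter, with a small black centre point, on the soundboard behind the bridge (tail side). Seen only, cannot be felt. Origin at its centre, at soundboard height with the guitar unpressed; z up.
- cover: Loose turned dark wooden cover, about 100 g: flange 94 in diameter, 6 thick; under it a plug 75 in diameter, 8 deep; on top a round knob, to grip 27 in diameter from 6 to 34 above the origin. Origin: centre of the flange's underside; z up through the knob. It starts on the table, plug down, origin 8 up. Seated, its origin meets the soundhole's point; the plug has 2.5 play all round.
- block: Fixed wooden tool block on the table, 66 along x, 124 along y, 50 high. Origin: centre of its underside. A bore 27 wide, 42 deep, at y = +30 takes the meter's ball; two short black-handled drivers stand at the other end (y about -41), tops 128 above the table.
- meter: Loose moisture meter, about 190 g, grey with black sleeve, 183 long: at the bottom a steel ball 22 in diameter on a short neck; above it a flat-sided body 30 thick (x) by 46 wide (y), from 38 to 183 above the origin. Origin: lowest point of the ball; z up along the body. It starts upright on the block, on its shoulders, ball in the bore, origin 12 above the table; lifts straight out after 40.
Not all that is in view belongs to the job. Leave any turquoise look-alike of the block alone. Of the things that look like the meter, the larger one is meant.

How it is judged (in metres and radians):
On the way, in this order (a step that is already met when the one before it is completed fails the run):
1. the cover sits in the soundhole, flange flat on the soundboard, and has been let go (horizontal distance between cover and guitar below 0.005 m and z of cover in the frame of guitar between -0.002 and 0.0018 m and angle between cover's own z axis and vertical below 0.035 rad and contact force between the fingers and cover below 0.05 N), for 0.3 s.
2. the meter is lifted out of the block in the fingers (z of meter in the frame of block above 0.052 m and contact force between the fingers and meter above 1 N and contact force between block and meter below 0.05 N), for 0.1 s.
At the end, for the whole second after the job is handed in: Cover let go in the soundhole: within 5 mm of centre, flange within 2 mm of the soundboard, level within 2 degrees. Meter still held in the fingers, at rest, upright within 0.10 rad, its ball touching the soundboard within 10 mm of the dot's centre and pushing with 1 to 15 N (all of step 1 and contact force between meter and cover below 0.05 N and horizontal distance between meter and dot below 0.01 m and angle between meter's own z axis and vertical below 0.1 rad and z of meter in the frame of guitar between -0.003 and 0.003 m and contact force between meter and guitar between 1 and 15 N and contact force between the fingers and meter above 1 N and contact force between the fingers and guitar below 0.05 N and linear speed of meter below 0.02 m/s); the arm keeps its last pose, push and grip.
It fails at once if anything presses on the guitar with more than 30 N (contact force between guitar and anything else above 30 N).
It fails at once if the cover is let go while more than 12 mm above its seat over the soundhole (horizontal distance between cover and guitar below 0.06 m and z of cover in the frame of guitar above 0.012 m and contact force between the fingers and cover below 0.01 N).
It fails at once if the meter falls over (angle between meter's own z axis and vertical above 1 rad).
It fails at once if a bystander (tape roll, mug, bottle, tin, screwdriver, string box or capo) is moved by more than 30 mm (distance of any of tape, mug, polish, tin, driver, stringbox, capo from where it was at the start of the episode above 0.03 m).
It also fails if it takes over 64 s, if anything falls off the work surface, if the arm or the gripper's body presses on something with over 40 N, if the wrist force passes 120 N, or if a joint passes its speed limit or range.

## Working session

There is one attempt and no reset: what is moved stays moved. The work goes in short steps, Python scripts to look and compute and a shell command to move; the robot and the scene stay as the last step left them, time stands still between calls to the robot, and variables do not carry over. Pictures are saved under pics/ and viewed, at most 10 in all, crops included, and the job is handed in when it is done.

```bash
ls; mkdir -p pics; cat > h.py <<'E'
import numpy as np, cv2
from workcell import monitor, eyes, order, nets
def shot(n,name=None):
    p=eyes.camera(n)
    if name: cv2.imwrite(f'pics/{name}.png',p['color'][:,:,::-1])
    return p
def ray(p,u,v,z):
    # world point on the pixel's ray at height z
    R=np.array(p['R']);t=np.array(p['t']);c=-R.T@t
    d=R.T@np.array([(u-p['cx'])/p['fx'],(v-p['cy'])/p['fy'],1])
    return c+d*(z-c[2])/d[2]
def cloud(p):
    R=np.array(p['R']);t=np.array(p['t']);Z=p['range_z'].astype(float)
    v,u=np.mgrid[:480,:640]
    C=np.stack([(u-p['cx'])/p['fx']*Z,(v-p['cy'])/p['fy']*Z,Z],-1)
    W=(C-t)@R; W[Z==0]=np.nan
    return W
E
python3 - <<'E'
from h import *
np.set_printoptions(precision=1,suppress=True)
pt=shot('top','top1'); ps=shot('scene','scene1')
print(monitor.get_obs())
for nm,p in (('top',pt),('scene',ps)):
    W=cloud(p)
    for t in ('guitar','soundhole','dot','cover','block','meter'):
        for d in nets.pinpoint(p,t)[:3]:
            u,v=d['position']; print(nm,t,round(d['score'],2),np.array([u,v]),W[int(v),int(u)] if 0<=v<480 and 0<=u<640 else '')
cv2.imwrite('pics/both.png',np.vstack([pt['color'],ps['color']])[:,:,::-1])
E
```

```text
pics
{'time_s': 0.1, 'q': array([-1.4,  0.3,  0. ,  1.5, -0. ,  1.3, -0.1]), 'joint_vel': array([-0., -0., -0., -0., -0.,  0.,  0.]), 'effort': array([  0. , -65.8,   1.3, -40.5,  -0.1,   0. ,   0. ]), 'tool_pos': array([174.4, 625.7, 221.7]), 'tool_rot': array([-0.4, -3.1,  0. ]), 'contact_force': array([ 1.1, -0.3,  0.1]), 'moment': array([0., 0., 0.]), 'grasp_force': 0.0, 'grip_width': 87.0990978402789}
top guitar 0.64 [316.  184.1] [664.   82.7  25. ]
top soundhole 0.66 [316.3 186.5] [659.6  82.5  20.3]
top dot 0.62 [382.  228.3] [537.8 -82.  102. ]
top cover 0.73 [485.  255.7] [ 482.  -354.4   40.8]
top block 0.84 [222.1 246.4] [491.7 320.   50.9]
top meter 0.75 [208.7 247.4] [484.3 349.1  87.4]
top meter 0.7 [207.  285.4] [390.9 350.7  69.6]
scene guitar 0.94 [284. 249.] [633.   46.5  92.7]
scene guitar 0.25 [292.8 208.2] [535.1 -82.  105.3]
scene soundhole 0.87 [289.6 255.8] [620.5  48.1  66.3]
scene dot 0.42 [294.8 208.4] [531.2 -77.1 106.8]
scene cover 0.66 [267.8 181.8] [ 480.  -359.    21.3]
scene block 0.88 [479.3 364.8] [438.6 557.7  51.2]
scene block 0.81 [392.2 316.7] [517.1 356.7  59.2]
scene meter 0.73 [400.5 326.7] [515.7 385.6  51.6]
scene meter 0.65 [390.9 321.6] [524.9 360.3  49.6]
scene meter 0.56 [429.3 312.3] [397.6 363.    3.8]
```

View pics/top1.png

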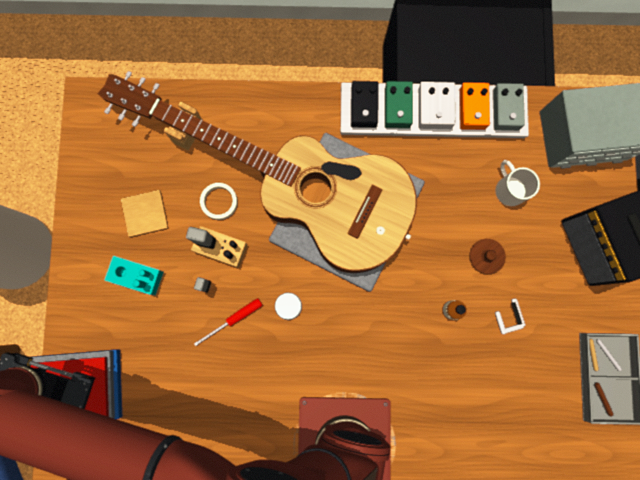

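View pics/scene1.png

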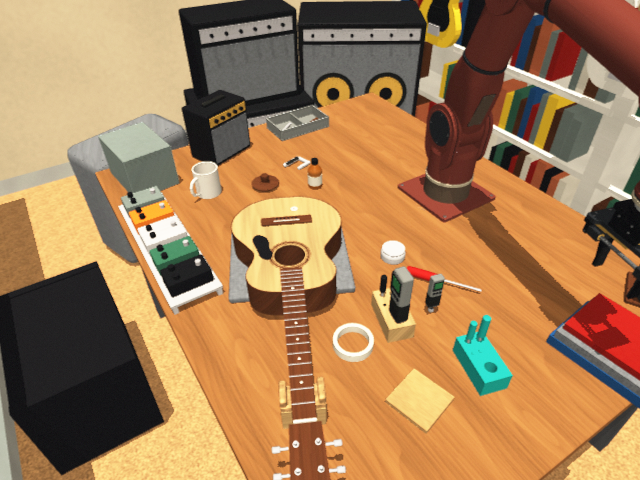

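The top view shows:
- the soundhole at (316,186)
- the dot at (380,230)
- the cover at (487,256)
- the wooden block at (217,246), with the large meter at (200,237)

There are two meter candidates: the one in the wooden block at (200,237), and a small one standing free at (203,285). The larger one in the block fits. The turquoise block at (133,275) is the decoy.

```bash
python3 - <<'E'
from h import *
from scipy.spatial.transform import Rotation as Ro
np.set_printoptions(precision=1,suppress=True)
p=shot('top'); W=cloud(p); col=p['color'].astype(int)
o=monitor.get_obs(); print('tool\n',Ro.from_rotvec(o['tool_rot']).as_matrix().round(3))
def sel(xlo,xhi,ylo,yhi,zlo,zhi):
    return (W[...,0]>xlo)&(W[...,0]<xhi)&(W[...,1]>ylo)&(W[...,1]<yhi)&(W[...,2]>zlo)&(W[...,2]<zhi)
def rect(m,n):
    q=W[m]; r=cv2.minAreaRect(q[:,:2].astype(np.float32)); print(n,m.sum(),r,'medz',np.median(q[:,2]))
rect(sel(430,570,230,400,40,60),'block')
rect(sel(430,580,230,420,170,230),'meter')
rect(sel(430,570,230,400,100,150),'drivers')
rect(sel(420,540,-420,-300,8,25),'cover flange'); rect(sel(420,540,-420,-300,34,60),'knob')
# soundhole: depth below the top near (316,186)
m=np.zeros((480,640),bool); m[160:215,290:345]=True
hol=m&(W[...,2]<90); v,u=np.where(hol); print('hole px',u.mean(),v.mean(),len(u),ray(p,u.mean(),v.mean(),105),'top z',np.nanmedian(W[200:230,330:350,2]))
# dot: white
s=col[218:242,366:396]; w=(s.min(-1)>185)&(s.max(-1)-s.min(-1)<40); v,u=np.where(w); print('dot px',u.mean()+366,v.mean()+218,len(u),ray(p,u.mean()+366,v.mean()+218,105))
cv2.imwrite('pics/crop1.png',cv2.resize(np.hstack([p['color'][220:300,170:260],p['color'][205:285,350:440]])[:,:,::-1],None,fx=4,fy=4,interpolation=2))
E
```

```text
tool
 [[-1.   0.3 -0. ]
 [ 0.3  1.  -0. ]
 [ 0.  -0.  -1. ]]
block 836 ((492.26025390625, 330.6767578125), (124.5951919555664, 66.2699203491211), 71.5682373046875) medz 50.76921208982391
meter 281 ((501.8910217285156, 358.7948913574219), (46.3978271484375, 30.889537811279297), 77.17658233642578) medz 194.46695356617897
drivers 175 ((491.6693115234375, 327.3043518066406), (93.7240982055664, 43.603763580322266), 68.7217788696289) medz 122.43041110333405
cover flange 894 ((482.174560546875, -361.098876953125), (115.22196960449219, 115.96119689941406), 88.24342346191406) medz 15.470655819985407
knob 94 ((482.12139892578125, -368.0097351074219), (25.369186401367188, 25.941192626953125), 48.12994384765625) medz 42.68692828825462
hole px 314.8339973439575 187.3784860557769 753 [636.8  86.  105. ] top z 106.14839897832928
dot px 379.9268292682927 230.0487804878049 41 [532.2 -76.5 105. ]
```

View pics/crop1.png

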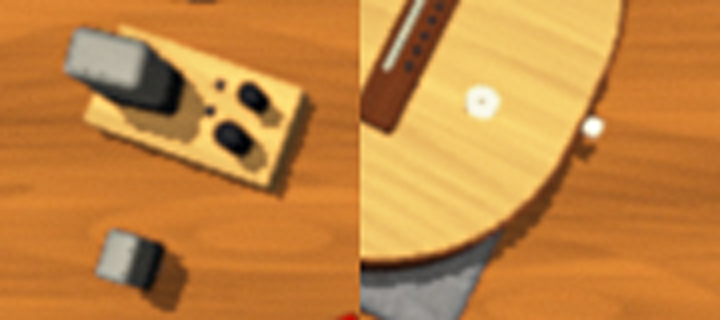

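The crop confirms it: the large meter stands in the wooden block (left, top), the small look-alike stands on the table below it, and the dot is at crop (482,102), behind the bridge. Next I go towards the cover, turning the tool so it also suits the meter's flat sides.

```bash
python3 -m inch '[{"tx":0.2,"ty":-0.1,"tz":0.2},{"tx":0.4,"ty":-0.25,"tz":0.5},{"tx":0.6,"ty":-0.4,"tz":0.8}]'
python3 -m inch '[{"tx":0.25,"ty":-0.15,"wz":-0.03},{"tx":0.5,"ty":-0.3,"wz":-0.06},{"tx":0.75,"ty":-0.45,"wz":-0.09},{"tx":1,"ty":-0.6,"wz":-0.12}]'
```

```text
schema error: expected keys tx, ty, tz, wx, wy, wz
schema error: expected keys tx, ty, tz, wx, wy, wz
```

```bash
python3 -m inch '[{"tx":0.2,"ty":-0.1,"tz":0.2,"wx":0,"wy":0,"wz":0},{"tx":0.4,"ty":-0.25,"tz":0.5,"wx":0,"wy":0,"wz":0},{"tx":0.6,"ty":-0.4,"tz":0.8,"wx":0,"wy":0,"wz":0}]'
python3 -m inch '[{"tx":0.25,"ty":-0.15,"tz":0,"wx":0,"wy":0,"wz":-0.03},{"tx":0.5,"ty":-0.3,"tz":0,"wx":0,"wy":0,"wz":-0.06},{"tx":0.75,"ty":-0.45,"tz":0,"wx":0,"wy":0,"wz":-0.09},{"tx":1,"ty":-0.6,"tz":0,"wx":0,"wy":0,"wz":-0.12}]'
```

```text
time_s: 1.0
tool_pos: [234.6, 585.3, 302.5]
tool_rot: [-0.424, -3.113, 0.004]
contact_force: [0.5, 0.7, 1.5]
grip_width: 87.4
grasp_force: 0.0
time_s: 1.33
tool_pos: [335.6, 525.3, 302.9]
tool_rot: [1.008, 2.975, 0.001]
contact_force: [0.1, 0.3, -0.0]
grip_width: 87.0
grasp_force: 0.0
```

```bash
python3 -m inch '[{"tx":0.33,"ty":-0.33,"tz":0,"wx":0,"wy":0,"wz":-0.03},{"tx":0.67,"ty":-0.67,"tz":0,"wx":0,"wy":0,"wz":-0.055},{"tx":1,"ty":-1,"tz":0,"wx":0,"wy":0,"wz":-0.08}]'
python3 -m inch '[{"tx":0.27,"ty":-0.33,"tz":0,"wx":0,"wy":0,"wz":-0.03},{"tx":0.54,"ty":-0.67,"tz":0,"wx":0,"wy":0,"wz":-0.055},{"tx":0.8,"ty":-1,"tz":0,"wx":0,"wy":0,"wz":-0.08}]'
python3 -m inch '[{"tx":0.2,"ty":-0.33,"tz":0,"wx":0,"wy":0,"wz":-0.03},{"tx":0.4,"ty":-0.67,"tz":0,"wx":0,"wy":0,"wz":-0.055},{"tx":0.6,"ty":-1,"tz":0,"wx":0,"wy":0,"wz":-0.08}]'
python3 -m inch '[{"tx":0.07,"ty":-0.33,"tz":0,"wx":0,"wy":0,"wz":-0.03},{"tx":0.14,"ty":-0.67,"tz":0,"wx":0,"wy":0,"wz":-0.055},{"tx":0.2,"ty":-1,"tz":0,"wx":0,"wy":0,"wz":-0.08}]'
python3 -m inch '[{"tx":0,"ty":-0.33,"tz":0,"wx":0,"wy":0,"wz":-0.03},{"tx":0,"ty":-0.67,"tz":0,"wx":0,"wy":0,"wz":-0.055},{"tx":0,"ty":-1,"tz":0,"wx":0,"wy":0,"wz":-0.075}]' | head -3
python3 - <<'E'
from h import *
np.set_printoptions(precision=2,suppress=True)
p=shot('wrist','w1')
for t in ('soundhole','dot'):
    for d in nets.pinpoint(p,t)[:2]: u,v=d['position']; print(t,d['score'],u,v,ray(p,u,v,105))
print(monitor.get_obs()['q'])
E
```

```text
time_s: 1.58
tool_pos: [423.9, 436.3, 302.6]
tool_rot: [-1.372, -2.826, -0.0]
contact_force: [0.7, 0.2, -0.1]
grip_width: 87.2
grasp_force: 0.0
time_s: 1.83
tool_pos: [502.0, 338.4, 302.8]
tool_rot: [1.716, 2.632, 0.001]
contact_force: [1.2, -0.0, 0.8]
grip_width: 87.1
grasp_force: 0.0
time_s: 2.08
tool_pos: [561.8, 238.2, 302.8]
tool_rot: [2.032, 2.396, 0.001]
contact_force: [2.2, 0.6, -0.4]
grip_width: 87.2
grasp_force: 0.0
time_s: 2.33
tool_pos: [581.3, 138.2, 302.6]
tool_rot: [2.317, 2.122, 0.0]
contact_force: [0.5, 0.5, -0.5]
grip_width: 87.4
grasp_force: 0.0
time_s: 2.58
tool_pos: [580.8, 38.3, 302.7]
tool_rot: [2.55, 1.835, 0.0]
soundhole 0.66 358.6 154.7 [637.68  82.92 105.  ]
dot 0.71 312.5 322.9 [533.11 -81.11 105.  ]
[-0.69  0.18  0.65  1.54 -0.11  1.46 -0.37]
```

View pics/w1.png

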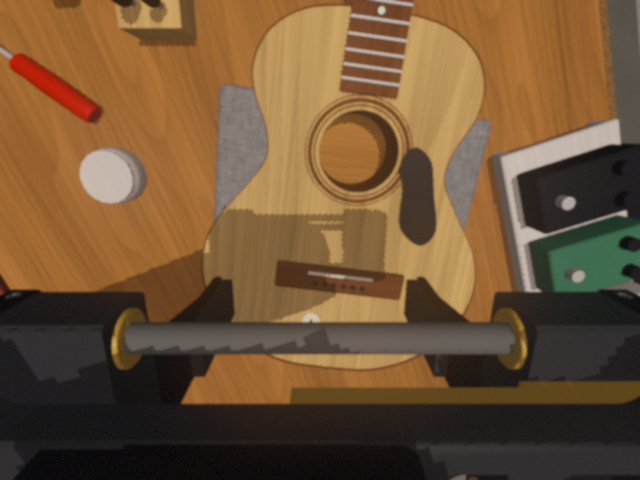

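The wrist view shows the soundhole at about (358,150) and the dot, partly hidden, at (312,320). I'll fit the hole rim from this viewpoint.

```bash
cat >> h.py <<'E'
def hole(p,u0,v0,r,zt=105,drop=4):
    W=cloud(p); vv,uu=np.mgrid[:480,:640]
    m=((uu-u0)**2+(vv-v0)**2<r*r)&(W[...,2]<zt-drop)
    n,l,s,c=cv2.connectedComponentsWithStats(m.astype(np.uint8)); k=1+s[1:,4].argmax()
    cs,_=cv2.findContours((l==k).astype(np.uint8),cv2.RETR_EXTERNAL,cv2.CHAIN_APPROX_NONE)
    P=np.array([ray(p,*q[0],zt)[:2] for q in max(cs,key=len)])
    A=np.c_[2*P,np.ones(len(P))]; x=np.linalg.lstsq(A,(P**2).sum(1),rcond=None)[0]
    R=np.sqrt(x[2]+x[:2]@x[:2]); res=np.hypot(*(P-x[:2]).T)-R
    return x[:2],R,res.std(),res.min(),res.max()
E
python3 - <<'E'
from h import *
p=shot('wrist'); print(hole(p,358,150,60)); W=cloud(p)
print('top z',np.nanmedian(W[190:220,270:300,2]))
g=cv2.cvtColor(p['color'],cv2.COLOR_RGB2GRAY); 
p2=shot('top'); print(hole(p2,315,187,24)); print(monitor.get_obs()['tool_pos'])
E
python3 -m inch '[{"tx":-0.03,"ty":-0.33,"tz":0,"wx":0,"wy":0,"wz":0},{"tx":-0.06,"ty":-0.67,"tz":0,"wx":0,"wy":0,"wz":0},{"tx":-0.1,"ty":-1,"tz":0,"wx":0,"wy":0,"wz":0}]' | sed -n 2,4p
python3 -m inch '[{"tx":-0.08,"ty":-0.33,"tz":0,"wx":0,"wy":0,"wz":0},{"tx":-0.16,"ty":-0.67,"tz":0,"wx":0,"wy":0,"wz":0},{"tx":-0.24,"ty":-1,"tz":0,"wx":0,"wy":0,"wz":0}]' | sed -n 2,4p
python3 -m inch '[{"tx":-0.13,"ty":-0.33,"tz":0,"wx":0,"wy":0,"wz":0},{"tx":-0.26,"ty":-0.67,"tz":0,"wx":0,"wy":0,"wz":0},{"tx":-0.4,"ty":-1,"tz":0,"wx":0,"wy":0,"wz":0}]' | sed -n 2,4p
python3 -m inch '[{"tx":-0.27,"ty":-0.15,"tz":-0.2,"wx":0,"wy":0,"wz":0},{"tx":-0.54,"ty":-0.3,"tz":-0.4,"wx":0,"wy":0,"wz":0},{"tx":-0.8,"ty":-0.45,"tz":-0.6,"wx":0,"wy":0,"wz":0},{"tx":-0.8,"ty":-0.45,"tz":-0.6,"wx":0,"wy":0,"wz":0}]' | sed -n 2,4p
python3 - <<'E'
from h import *
p=shot('wrist','w2'); W=cloud(p)
for d in nets.pinpoint(p,'cover')[:2]: u,v=d['position']; print('cover',d['score'],u,v,ray(p,u,v,8))
def circ(m,n):
    q=W[m][:,:2].astype(np.float32); print(n,len(q),cv2.minEnclosingCircle(q),q.mean(0),np.median(W[m][:,2]))
b=(abs(W[...,0]-482)<60)&(abs(W[...,1]+360)<60)
if b.any(): circ(b&(W[...,2]>36)&(W[...,2]<50),'knob'); circ(b&(W[...,2]>11)&(W[...,2]<20),'flange')
E
```

```text
(array([637.59379709,  86.06471734]), np.float64(39.228775217906794), np.float64(0.2630384404022802), np.float64(-0.5203449626108707), np.float64(0.5045012827822575))
top z 105.15399880615414
(array([640.31983721,  98.61030204]), np.float64(30.034985421964677), np.float64(7.5976895852231126), np.float64(-19.237778267778275), np.float64(9.815998922251978))
[581.00147093  40.80279923 302.60612549]
tool_pos: [571.2, -58.7, 302.3]
tool_rot: [-2.541, -1.847, 0.0]
contact_force: [0.4, 0.2, -0.5]
tool_pos: [547.1, -159.6, 302.5]
tool_rot: [-2.543, -1.845, -0.0]
contact_force: [-0.8, -0.8, 0.2]
tool_pos: [507.4, -259.6, 302.5]
tool_rot: [-2.542, -1.845, -0.0]
contact_force: [0.9, -0.2, 0.1]
tool_pos: [421.3, -306.6, 239.3]
tool_rot: [-2.546, -1.833, 0.004]
contact_force: [-1.5, -1.1, 0.3]
cover 0.71 390.1 241.0 [ 486.79012711 -370.27215432    8.        ]
knob 490 ((482.90081787109375, -368.4954833984375), 13.99449634552002) [ 482.58435 -367.0869 ] 42.13931183027017
flange 4336 ((482.9822998046875, -368.7724609375), 47.011207580566406) [ 483.01154 -365.73846] 14.15966644004594
```

View pics/w2.png

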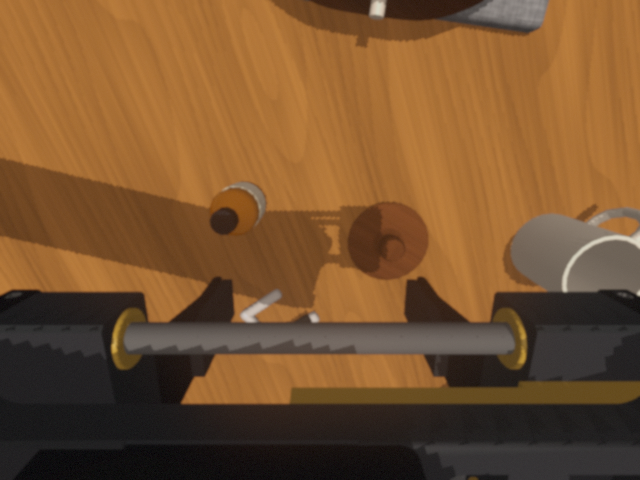

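The cover is at pixel (388,241), i.e. world (483,−368.5). The mug and bottle are clear of the descent.

```bash
python3 -m inch '[{"tx":0.2,"ty":-0.2,"tz":0,"wx":0,"wy":0,"wz":0},{"tx":0.4,"ty":-0.4,"tz":-0.2,"wx":0,"wy":0,"wz":0},{"tx":0.62,"ty":-0.62,"tz":-0.5,"wx":0,"wy":0,"wz":0},{"tx":0.62,"ty":-0.62,"tz":-0.8,"wx":0,"wy":0,"wz":0},{"tx":0.62,"ty":-0.62,"tz":-0.8,"wx":0,"wy":0,"wz":0}]' 0.7 | sed -n 2,4p
python3 -m inch '[{"tx":0,"ty":0,"tz":0,"wx":0,"wy":0,"wz":0},{"tx":0,"ty":0,"tz":0,"wx":0,"wy":0,"wz":0},{"tx":0,"ty":0,"tz":0,"wx":0,"wy":0,"wz":0}]' | sed -n 2,5p
python3 - <<'E'
from h import *
p=shot('wrist'); W=cloud(p)
b=(abs(W[...,0]-482)<60)&(abs(W[...,1]+365)<60)
for n,a,z in (('knob',36,50),('flange',11,20)):
    m=b&(W[...,2]>a)&(W[...,2]<z); q=W[m][:,:2].astype(np.float32); print(n,len(q),cv2.minEnclosingCircle(q) if len(q) else '')
E
```

```text
tool_pos: [489.6, -363.9, 156.2]
tool_rot: [-2.537, -1.841, 0.009]
contact_force: [-0.2, 1.0, -0.9]
tool_pos: [490.3, -366.7, 165.1]
tool_rot: [2.543, 1.841, 0.004]
contact_force: [0.4, 0.6, -0.3]
grip_width: 61.1
knob 786 ((483.5210266113281, -368.77301025390625), 14.018852233886719)
flange 6832 ((483.20556640625, -368.8855285644531), 47.092315673828125)
```

```bash
python3 -m inch '[{"tx":-0.07,"ty":-0.02,"tz":-0.3,"wx":0,"wy":0,"wz":0},{"tx":-0.07,"ty":-0.02,"tz":-0.6,"wx":0,"wy":0,"wz":0},{"tx":-0.07,"ty":-0.02,"tz":-0.9,"wx":0,"wy":0,"wz":0},{"tx":-0.07,"ty":-0.02,"tz":-0.9,"wx":0,"wy":0,"wz":0},{"tx":-0.07,"ty":-0.02,"tz":-0.9,"wx":0,"wy":0,"wz":0}]' | sed -n 2,4p
python3 -m inch '[{"tx":0,"ty":0,"tz":0,"wx":0,"wy":0,"wz":0},{"tx":0,"ty":0,"tz":0,"wx":0,"wy":0,"wz":0},{"tx":0,"ty":0,"tz":0,"wx":0,"wy":0,"wz":0}]' | sed -n 2,5p
```

```text
tool_pos: [482.0, -368.4, 73.4]
tool_rot: [-2.545, -1.841, -0.0]
contact_force: [-0.2, 0.2, 1.2]
tool_pos: [483.1, -369.5, 74.6]
tool_rot: [2.544, 1.839, 0.002]
contact_force: [-0.0, 0.4, 0.7]
grip_width: 60.7
```

```bash
python3 -m inch '[{"tx":0,"ty":0,"tz":-0.2,"wx":0,"wy":0,"wz":0},{"tx":0,"ty":0,"tz":-0.4,"wx":0,"wy":0,"wz":0},{"tx":0,"ty":0,"tz":-0.57,"wx":0,"wy":0,"wz":0},{"tx":0,"ty":0,"tz":-0.57,"wx":0,"wy":0,"wz":0},{"tx":0,"ty":0,"tz":-0.57,"wx":0,"wy":0,"wz":0}]' | sed -n 2,4p
python3 -m inch '[{"tx":0,"ty":0,"tz":0,"wx":0,"wy":0,"wz":0},{"tx":0,"ty":0,"tz":0,"wx":0,"wy":0,"wz":0},{"tx":0,"ty":0,"tz":0,"wx":0,"wy":0,"wz":0},{"tx":0,"ty":0,"tz":0,"wx":0,"wy":0,"wz":0},{"tx":0,"ty":0,"tz":0,"wx":0,"wy":0,"wz":0}]' 0 15
python3 -m inch '[{"tx":0,"ty":0,"tz":0,"wx":0,"wy":0,"wz":0},{"tx":0,"ty":0,"tz":0,"wx":0,"wy":0,"wz":0},{"tx":0,"ty":0,"tz":0,"wx":0,"wy":0,"wz":0},{"tx":0,"ty":0,"tz":0,"wx":0,"wy":0,"wz":0},{"tx":0,"ty":0,"tz":0,"wx":0,"wy":0,"wz":0}]'
```

```text
tool_pos: [482.5, -369.3, 16.3]
tool_rot: [2.545, 1.84, 0.001]
contact_force: [0.0, 0.8, 0.1]
time_s: 6.23
tool_pos: [482.1, -368.9, 15.8]
tool_rot: [2.546, 1.84, 0.0]
contact_force: [0.1, 0.0, -0.3]
grip_width: 35.2
grasp_force: 0.0
time_s: 6.65
tool_pos: [482.1, -368.9, 15.6]
tool_rot: [2.546, 1.84, 0.0]
contact_force: [0.8, -0.5, 2.6]
grip_width: 26.5
grasp_force: 15.0
```

```bash
python3 -m inch '[{"tx":0,"ty":0,"tz":0.08,"wx":0,"wy":0,"wz":0},{"tx":0,"ty":0,"tz":0.2,"wx":0,"wy":0,"wz":0},{"tx":0,"ty":0,"tz":0.45,"wx":0,"wy":0,"wz":0},{"tx":0,"ty":0,"tz":0.7,"wx":0,"wy":0,"wz":0},{"tx":0,"ty":0,"tz":1,"wx":0,"wy":0,"wz":0}]' | sed -n '2,7p'
python3 -m inch '[{"tx":0.07,"ty":0.2,"tz":0.25,"wx":0,"wy":0,"wz":0},{"tx":0.14,"ty":0.4,"tz":0.5,"wx":0,"wy":0,"wz":0},{"tx":0.21,"ty":0.6,"tz":0.75,"wx":0,"wy":0,"wz":0},{"tx":0.28,"ty":0.8,"tz":0.9,"wx":0,"wy":0,"wz":0},{"tx":0.35,"ty":1,"tz":1,"wx":0,"wy":0,"wz":0}]' | sed -n '2,7p'
python3 -m inch '[{"tx":0.09,"ty":0.25,"tz":0,"wx":0,"wy":0,"wz":0},{"tx":0.17,"ty":0.5,"tz":0,"wx":0,"wy":0,"wz":0},{"tx":0.26,"ty":0.75,"tz":0,"wx":0,"wy":0,"wz":0},{"tx":0.35,"ty":1,"tz":0,"wx":0,"wy":0,"wz":0}]' | sed -n '2p'
python3 -m inch '[{"tx":0.09,"ty":0.25,"tz":0,"wx":0,"wy":0,"wz":0},{"tx":0.17,"ty":0.5,"tz":0,"wx":0,"wy":0,"wz":0},{"tx":0.26,"ty":0.75,"tz":0,"wx":0,"wy":0,"wz":0},{"tx":0.35,"ty":1,"tz":0,"wx":0,"wy":0,"wz":0}]' | sed -n '2p'
python3 -m inch '[{"tx":0.09,"ty":0.25,"tz":0,"wx":0,"wy":0,"wz":0},{"tx":0.17,"ty":0.5,"tz":0,"wx":0,"wy":0,"wz":0},{"tx":0.26,"ty":0.75,"tz":0,"wx":0,"wy":0,"wz":0},{"tx":0.35,"ty":1,"tz":0,"wx":0,"wy":0,"wz":0},{"tx":0.35,"ty":1,"tz":0,"wx":0,"wy":0,"wz":0}]' | sed -n '2,7p'
python3 - <<'E'
from h import *
p=shot('wrist','w3'); W=cloud(p); T=monitor.get_obs()['tool_pos']; print(T)
L=np.hypot(W[...,0]-T[0],W[...,1]-T[1])<65
m=L&(W[...,2]<T[2]+4)&(W[...,2]>T[2]-12); q=W[m][:,:2].astype(np.float32); print(len(q),cv2.minEnclosingCircle(q),np.median(W[m][:,2]))
A=np.c_[W[m][:,:2]-T[:2],np.ones(m.sum())]; print('tilt',np.linalg.lstsq(A,W[m][:,2],rcond=None)[0])
print(hole(p,358,150,60))
E
```

```text
tool_pos: [481.2, -368.7, 116.7]
tool_rot: [-2.546, -1.839, 0.001]
contact_force: [-0.2, 0.5, -1.4]
grip_width: 26.5
grasp_force: 15.0
tool_pos: [517.5, -268.8, 218.7]
tool_rot: [2.545, 1.838, 0.003]
contact_force: [0.8, 0.3, -1.8]
grip_width: 26.7
grasp_force: 15.0
tool_pos: [552.0, -168.1, 216.7]
tool_pos: [587.0, -68.1, 216.7]
tool_pos: [623.0, 38.0, 215.9]
tool_rot: [-2.538, -1.849, -0.002]
contact_force: [-0.4, 1.5, -1.9]
grip_width: 26.4
grasp_force: 15.0
[622.3413452   34.69130014 215.92346136]
13156 ((622.6165771484375, 38.25807571411133), 47.233707427978516) 214.33849810114606
tilt [-2.29879517e-03 -6.52592813e-03  2.14546255e+02]
(array([651.57673616,  89.4431165 ]), np.float64(29.969231513612186), np.float64(4.047231925123468), np.float64(-6.306362008433744), np.float64(8.31036111020029))
```

View pics/w3.png

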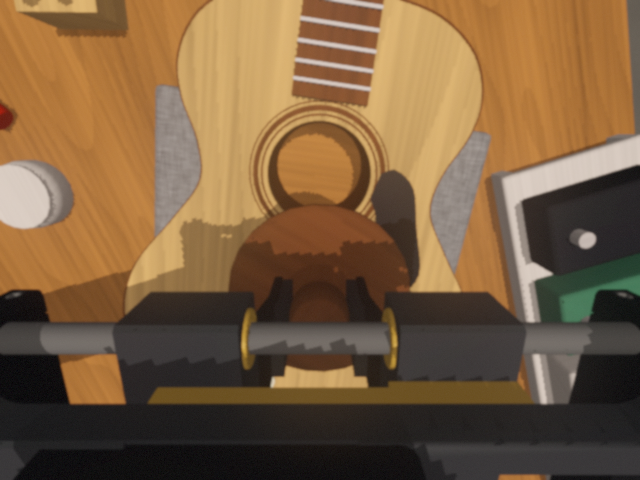

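The cover hangs level in the fingers at pixel (320,290), with the hole beyond it at (320,165). I'll move over the hole and settle.

```bash
python3 -m inch '[{"tx":0.05,"ty":0.17,"tz":-0.1,"wx":0,"wy":0,"wz":0},{"tx":0.1,"ty":0.34,"tz":-0.3,"wx":0,"wy":0,"wz":0},{"tx":0.15,"ty":0.51,"tz":-0.5,"wx":0,"wy":0,"wz":0},{"tx":0.15,"ty":0.51,"tz":-0.6,"wx":0,"wy":0,"wz":0},{"tx":0.15,"ty":0.51,"tz":-0.6,"wx":0,"wy":0,"wz":0}]' >/dev/null
python3 -m inch '[{"tx":0,"ty":0,"tz":0,"wx":0,"wy":0,"wz":0},{"tx":0,"ty":0,"tz":0,"wx":0,"wy":0,"wz":0},{"tx":0,"ty":0,"tz":0,"wx":0,"wy":0,"wz":0},{"tx":0,"ty":0,"tz":0,"wx":0,"wy":0,"wz":0},{"tx":0,"ty":0,"tz":0,"wx":0,"wy":0,"wz":0}]' | sed -n 2,5p
cat >> h.py <<'E'
def cover(p,T):
    W=cloud(p); L=np.hypot(W[...,0]-T[0],W[...,1]-T[1])<65
    m=L&(W[...,2]<T[2]+4)&(W[...,2]>T[2]-8); q=W[m][:,:2].astype(np.float32)
    A=np.c_[W[m][:,:2]-T[:2],np.ones(m.sum())]
    return cv2.minEnclosingCircle(q),np.median(W[m][:,2]),np.linalg.lstsq(A,W[m][:,2],rcond=None)[0]
E
python3 - <<'E'
from h import *
for i in range(2):
    p=shot('wrist'); T=monitor.get_obs()['tool_pos']; print(T,cover(p,T))
E
```

```text
tool_pos: [637.3, 81.6, 156.4]
tool_rot: [2.546, 1.839, 0.002]
contact_force: [0.3, -0.3, -1.2]
grip_width: 26.6
[637.20334785  81.80863708 156.16645525] (((637.15576171875, 81.75847625732422), 47.2641487121582), np.float64(154.8339285793245), array([-1.86165387e-03, -8.40841914e-03,  1.55045110e+02]))
[637.14324768  81.90151727 155.9951207 ] (((636.957275390625, 81.8907241821289), 47.246498107910156), np.float64(154.59182923822235), array([-1.89462566e-03, -8.28296081e-03,  1.54812707e+02]))
```

```bash
python3 -m inch '[{"tx":0.005,"ty":0.043,"tz":-0.1,"wx":0,"wy":0,"wz":0},{"tx":0.005,"ty":0.043,"tz":-0.22,"wx":0,"wy":0,"wz":0},{"tx":0.005,"ty":0.043,"tz":-0.32,"wx":0,"wy":0,"wz":0},{"tx":0.005,"ty":0.043,"tz":-0.32,"wx":0,"wy":0,"wz":0},{"tx":0.005,"ty":0.043,"tz":-0.32,"wx":0,"wy":0,"wz":0}]' | sed -n 2,5p
python3 -m inch '[{"tx":0,"ty":0,"tz":-0.02,"wx":0,"wy":0,"wz":0},{"tx":0,"ty":0,"tz":-0.04,"wx":0,"wy":0,"wz":0},{"tx":0,"ty":0,"tz":-0.05,"wx":0,"wy":0,"wz":0},{"tx":0,"ty":0,"tz":-0.05,"wx":0,"wy":0,"wz":0}]' | sed -n 2,5p
```

```text
tool_pos: [636.7, 86.2, 122.1]
tool_rot: [-2.546, -1.84, 0.004]
contact_force: [-0.1, 0.5, -0.8]
grip_width: 26.6
tool_pos: [637.5, 86.4, 118.5]
tool_rot: [-2.546, -1.84, -0.0]
contact_force: [-1.0, 0.3, -1.5]
grip_width: 26.4
```

```bash
python3 -m inch '[{"tx":0,"ty":0,"tz":-0.015,"wx":0,"wy":0,"wz":0},{"tx":0,"ty":0,"tz":-0.03,"wx":0,"wy":0,"wz":0},{"tx":0,"ty":0,"tz":-0.03,"wx":0,"wy":0,"wz":0},{"tx":0,"ty":0,"tz":-0.03,"wx":0,"wy":0,"wz":0}]' | sed -n 2,5p
python3 -m inch '[{"tx":0,"ty":0,"tz":-0.01,"wx":0,"wy":0,"wz":0},{"tx":0,"ty":0,"tz":-0.02,"wx":0,"wy":0,"wz":0},{"tx":0,"ty":0,"tz":-0.025,"wx":0,"wy":0,"wz":0},{"tx":0,"ty":0,"tz":-0.025,"wx":0,"wy":0,"wz":0}]' | sed -n 2,5p
```

```text
tool_pos: [637.4, 86.5, 115.5]
tool_rot: [-2.546, -1.84, 0.0]
contact_force: [-0.2, -0.8, -1.9]
grip_width: 26.2
tool_pos: [637.4, 86.4, 112.9]
tool_rot: [-2.546, -1.84, 0.0]
contact_force: [0.1, -0.0, -2.4]
grip_width: 26.3
```

```bash
python3 -m inch '[{"tx":0,"ty":0,"tz":-0.01,"wx":0,"wy":0,"wz":0},{"tx":0,"ty":0,"tz":-0.01,"wx":0,"wy":0,"wz":0},{"tx":0,"ty":0,"tz":-0.01,"wx":0,"wy":0,"wz":0},{"tx":0,"ty":0,"tz":-0.01,"wx":0,"wy":0,"wz":0}]' | sed -n 2,5p
python3 - <<'E'
from h import *
p=shot('wrist'); o=monitor.get_obs(); T=o['tool_pos']; print(T,o['contact_force'],cover(p,T))
E
```

```text
tool_pos: [637.6, 86.4, 112.2]
tool_rot: [-2.546, -1.841, -0.0]
contact_force: [-0.4, -0.8, -0.6]
grip_width: 26.5
[637.54660075  86.43882084 112.15238684] [-0.41076423  0.36176725 -0.59799188] (((637.5585327148438, 86.45520782470703), 64.98482513427734), np.float64(110.00117004720866), array([4.19413239e-03, 3.00818061e-03, 1.08423473e+02]))
```

```bash
python3 -m inch '[{"tx":0,"ty":0,"tz":-0.01,"wx":0,"wy":0,"wz":0},{"tx":0,"ty":0,"tz":-0.01,"wx":0,"wy":0,"wz":0},{"tx":0,"ty":0,"tz":-0.01,"wx":0,"wy":0,"wz":0},{"tx":0,"ty":0,"tz":-0.01,"wx":0,"wy":0,"wz":0}]' | sed -n 2,5p
python3 -m inch '[{"tx":0,"ty":0,"tz":-0.005,"wx":0,"wy":0,"wz":0},{"tx":0,"ty":0,"tz":-0.005,"wx":0,"wy":0,"wz":0},{"tx":0,"ty":0,"tz":-0.005,"wx":0,"wy":0,"wz":0},{"tx":0,"ty":0,"tz":-0.005,"wx":0,"wy":0,"wz":0}]' | sed -n 2,5p
```

```text
tool_pos: [637.6, 86.4, 111.2]
tool_rot: [2.546, 1.84, 0.0]
contact_force: [-1.6, -0.1, 3.3]
grip_width: 26.4
tool_pos: [637.6, 86.5, 110.7]
tool_rot: [2.546, 1.84, 0.0]
contact_force: [-1.1, 0.6, 4.0]
grip_width: 26.9
```

```bash
python3 -m inch '[{"tx":0,"ty":0,"tz":0.012,"wx":0,"wy":0,"wz":0},{"tx":0,"ty":0,"tz":0.012,"wx":0,"wy":0,"wz":0},{"tx":0,"ty":0,"tz":0.012,"wx":0,"wy":0,"wz":0}]' | sed -n 2,5p
python3 -m inch '[{"tx":0,"ty":0,"tz":0,"wx":0,"wy":0,"wz":0},{"tx":0,"ty":0,"tz":0,"wx":0,"wy":0,"wz":0},{"tx":0,"ty":0,"tz":0,"wx":0,"wy":0,"wz":0},{"tx":0,"ty":0,"tz":0,"wx":0,"wy":0,"wz":0},{"tx":0,"ty":0,"tz":0,"wx":0,"wy":0,"wz":0}]' 0.7 | sed -n 2,6p
python3 -m inch '[{"tx":0,"ty":0,"tz":0.05,"wx":0,"wy":0,"wz":0},{"tx":0,"ty":0,"tz":0.15,"wx":0,"wy":0,"wz":0},{"tx":0,"ty":0,"tz":0.4,"wx":0,"wy":0,"wz":0},{"tx":0,"ty":0,"tz":0.7,"wx":0,"wy":0,"wz":0},{"tx":0,"ty":0,"tz":1,"wx":0,"wy":0,"wz":0}]' | sed -n 2,6p
python3 -m inch '[{"tx":0,"ty":0,"tz":0.3,"wx":0,"wy":0,"wz":0},{"tx":-0.1,"ty":-0.1,"tz":0.6,"wx":0,"wy":0,"wz":0},{"tx":-0.3,"ty":-0.2,"tz":0.8,"wx":0,"wy":0,"wz":0},{"tx":-0.5,"ty":-0.3,"tz":0.9,"wx":0,"wy":0,"wz":0},{"tx":-0.5,"ty":-0.3,"tz":0.9,"wx":0,"wy":0,"wz":0}]' | sed -n 2,6p
python3 -m inch '[{"tx":0,"ty":0,"tz":0,"wx":0,"wy":0,"wz":0},{"tx":0,"ty":0,"tz":0,"wx":0,"wy":0,"wz":0},{"tx":0,"ty":0,"tz":0,"wx":0,"wy":0,"wz":0}]' | sed -n 2p
python3 - <<'E'
from h import *
p=shot('wrist','w4'); W=cloud(p)
L=np.hypot(W[...,0]-637.6,W[...,1]-86.4)
m=(L<60)&(W[...,2]>108)&(W[...,2]<116); f=m&(L>18)&(L<44)
A=np.c_[W[f][:,:2]-[637.6,86.4],np.ones(f.sum())]
print(cv2.minEnclosingCircle(W[m][:,:2].astype(np.float32)),f.sum(),np.linalg.lstsq(A,W[f][:,2],rcond=None)[0])
g=(L>55)&(L<75)&(abs(W[...,2]-105)<4); print('top',np.median(W[g][:,2]))
for d in nets.pinpoint(p,'dot')[:2]: u,v=d['position']; print('dot',d['score'],u,v,ray(p,u,v,105))
E
```

```text
tool_pos: [637.6, 86.4, 111.7]
tool_rot: [2.546, 1.84, 0.0]
contact_force: [0.7, -0.7, 1.6]
grip_width: 26.7
tool_pos: [637.4, 86.5, 111.6]
tool_rot: [-2.546, -1.841, 0.0]
contact_force: [0.2, -0.2, -0.6]
grip_width: 52.1
grasp_force: 0.0
tool_pos: [637.2, 86.2, 213.6]
tool_rot: [2.546, 1.84, -0.001]
contact_force: [0.4, 0.1, 0.1]
grip_width: 60.8
grasp_force: 0.0
tool_pos: [586.6, 52.9, 306.3]
tool_rot: [2.549, 1.835, 0.008]
contact_force: [0.0, -1.6, 0.2]
grip_width: 60.9
grasp_force: 0.0
tool_pos: [587.6, 57.2, 301.3]
((640.55126953125, 92.7640380859375), 53.625091552734375) 5167 [-1.81107919e-04 -1.16449028e-05  1.10702969e+02]
top 104.7710102453995
```

View pics/w4.png

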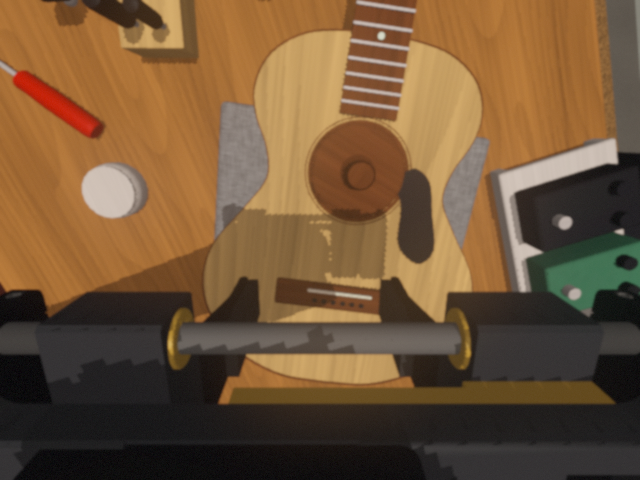

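The cover is seated level: the flange top is 5.9 mm above the soundboard and there is no tilt. I'll take a quick look at the dot from slightly behind before fetching the meter.

```bash
python3 -m inch '[{"tx":-0.1,"ty":-0.33,"tz":0,"wx":0,"wy":0,"wz":0},{"tx":-0.2,"ty":-0.67,"tz":0,"wx":0,"wy":0,"wz":0},{"tx":-0.3,"ty":-1,"tz":0,"wx":0,"wy":0,"wz":0},{"tx":-0.3,"ty":-1,"tz":0,"wx":0,"wy":0,"wz":0},{"tx":-0.3,"ty":-1,"tz":0,"wx":0,"wy":0,"wz":0}]' 1 | sed -n 2p
python3 - <<'E'
from h import *
for i in range(2):
    p=shot('wrist'); print(monitor.get_obs()['tool_pos'])
    for d in nets.pinpoint(p,'dot')[:2]:
        u,v=d['position']; print('dot',d['score'],u,v,ray(p,u,v,105))
        u,v=int(u),int(v); s=p['color'][v-20:v+20,u-20:u+20].astype(int); m=(s.max(-1)-s.min(-1)<45)&(s.min(-1)>s.min(-1).max()*0.75); b,a=np.where(m)
        if len(a): print(len(a),ray(p,a.mean()+u-20,b.mean()+v-20,105))
p=shot('top')
s=p['color'][218:242,366:396].astype(int); w=(s.min(-1)>185)&(s.max(-1)-s.min(-1)<40); v,u=np.where(w); print('top',len(u),ray(p,u.mean()+366,v.mean()+218,105) if len(u) else '')
E
```

```text
tool_pos: [557.1, -45.9, 301.8]
[557.53327096 -43.80773998 301.52236685]
dot 0.72 308.0 249.2 [533.72904269 -78.97080425 105.        ]
229 [532.21372718 -76.88957297 105.        ]
[557.81904576 -42.24151779 301.33100552]
dot 0.67 304.4 253.5 [529.16390651 -79.13583343 105.        ]
232 [532.19894652 -76.98893607 105.        ]
top 0
```

```bash
python3 -m inch '[{"tx":-0.05,"ty":0.28,"tz":0.1,"wx":0,"wy":0,"wz":0},{"tx":-0.1,"ty":0.57,"tz":0.2,"wx":0,"wy":0,"wz":0},{"tx":-0.2,"ty":0.85,"tz":0.3,"wx":0,"wy":0,"wz":0}]' | sed -n 2p
python3 -m inch '[{"tx":-0.05,"ty":0.28,"tz":0,"wx":0,"wy":0,"wz":0},{"tx":-0.1,"ty":0.57,"tz":0,"wx":0,"wy":0,"wz":0},{"tx":-0.2,"ty":0.85,"tz":0,"wx":0,"wy":0,"wz":0}]' | sed -n 2p
python3 -m inch '[{"tx":-0.05,"ty":0.28,"tz":0,"wx":0,"wy":0,"wz":0},{"tx":-0.1,"ty":0.57,"tz":0,"wx":0,"wy":0,"wz":0},{"tx":-0.2,"ty":0.85,"tz":0,"wx":0,"wy":0,"wz":0}]' | sed -n 2p
python3 -m inch '[{"tx":-0.05,"ty":0.28,"tz":0,"wx":0,"wy":0,"wz":0},{"tx":-0.1,"ty":0.57,"tz":0,"wx":0,"wy":0,"wz":0},{"tx":-0.2,"ty":0.75,"tz":0,"wx":0,"wy":0,"wz":0},{"tx":-0.2,"ty":0.75,"tz":0,"wx":0,"wy":0,"wz":0},{"tx":-0.2,"ty":0.75,"tz":0,"wx":0,"wy":0,"wz":0}]' | sed -n 2p
python3 -m inch '[{"tx":0,"ty":0,"tz":0,"wx":0,"wy":0,"wz":0},{"tx":0,"ty":0,"tz":0,"wx":0,"wy":0,"wz":0},{"tx":0,"ty":0,"tz":0,"wx":0,"wy":0,"wz":0}]' | sed -n 2,3p
python3 - <<'E'
from h import *
p=shot('wrist','w5'); W=cloud(p)
b=(abs(W[...,0]-500)<60)&(abs(W[...,1]-355)<60)
for n,a,z in (('meter',185,205),('block',40,60)):
    m=b&(W[...,2]>a)&(W[...,2]<z); 
    if m.sum()>5: print(n,m.sum(),cv2.minAreaRect(W[m][:,:2].astype(np.float32)),np.median(W[m][:,2]))
E
```

```text
tool_pos: [537.5, 43.3, 331.7]
tool_pos: [517.3, 129.0, 331.8]
tool_pos: [497.1, 213.8, 331.5]
tool_pos: [476.6, 288.3, 331.2]
tool_pos: [478.1, 285.4, 331.9]
tool_rot: [2.548, 1.838, 0.0]
meter 1991 ((501.383056640625, 359.561279296875), (45.96640396118164, 29.950157165527344), 77.85767364501953) 194.54311469819376
block 2383 ((493.8760070800781, 337.37762451171875), (109.46601867675781, 66.02615356445312), 71.69705963134766) 50.121414358375546
```

View pics/w5.png

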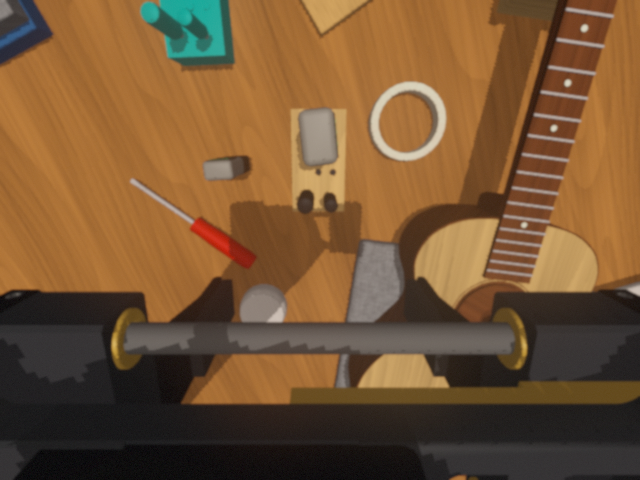

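The wrist view shows the large meter in the wooden block at (318,137) and the small one lying clear at (225,168). The meter is turned about 6° from the block.

```bash
python3 -m inch '[{"tx":0.08,"ty":0.25,"tz":-0.1,"wx":0,"wy":0,"wz":0.017},{"tx":0.16,"ty":0.5,"tz":-0.3,"wx":0,"wy":0,"wz":0.034},{"tx":0.233,"ty":0.742,"tz":-0.5,"wx":0,"wy":0,"wz":0.034},{"tx":0.233,"ty":0.742,"tz":-0.6,"wx":0,"wy":0,"wz":0.034},{"tx":0.233,"ty":0.742,"tz":-0.6,"wx":0,"wy":0,"wz":0.034}]' | sed -n 2,3p
python3 -m inch '[{"tx":0,"ty":0,"tz":0,"wx":0,"wy":0,"wz":0},{"tx":0,"ty":0,"tz":0,"wx":0,"wy":0,"wz":0},{"tx":0,"ty":0,"tz":0,"wx":0,"wy":0,"wz":0},{"tx":0,"ty":0,"tz":0,"wx":0,"wy":0,"wz":0},{"tx":0,"ty":0,"tz":0,"wx":0,"wy":0,"wz":0}]' | sed -n 2,4p
python3 - <<'E'
from h import *
p=shot('wrist'); W=cloud(p); print(monitor.get_obs()['tool_pos'])
b=(abs(W[...,0]-500)<60)&(abs(W[...,1]-355)<60)
m=b&(W[...,2]>188)&(W[...,2]<202)
if m.sum()>5: print(m.sum(),cv2.minAreaRect(W[m][:,:2].astype(np.float32)))
E
```

```text
tool_pos: [499.8, 360.7, 268.4]
tool_rot: [2.443, 1.974, -0.008]
tool_pos: [501.1, 360.3, 272.8]
tool_rot: [-2.444, -1.973, -0.002]
contact_force: [-0.6, -0.8, 0.5]
[500.98347523 360.44267118 272.54217463]
2356 ((501.4454040527344, 360.3184814453125), (44.88439178466797, 29.903757095336914), 77.16809844970703)
```

```bash
python3 -m inch '[{"tx":0.003,"ty":-0.004,"tz":-0.2,"wx":0,"wy":0,"wz":0},{"tx":0.003,"ty":-0.004,"tz":-0.45,"wx":0,"wy":0,"wz":0},{"tx":0.003,"ty":-0.004,"tz":-0.7,"wx":0,"wy":0,"wz":0},{"tx":0.003,"ty":-0.004,"tz":-0.9,"wx":0,"wy":0,"wz":0},{"tx":0.003,"ty":-0.004,"tz":-1,"wx":0,"wy":0,"wz":0}]' | sed -n 2,4p
python3 -m inch '[{"tx":0,"ty":0,"tz":-0.15,"wx":0,"wy":0,"wz":0},{"tx":0,"ty":0,"tz":-0.32,"wx":0,"wy":0,"wz":0},{"tx":0,"ty":0,"tz":-0.32,"wx":0,"wy":0,"wz":0},{"tx":0,"ty":0,"tz":-0.32,"wx":0,"wy":0,"wz":0},{"tx":0,"ty":0,"tz":-0.32,"wx":0,"wy":0,"wz":0}]' | sed -n 2,4p
python3 -m inch '[{"tx":0,"ty":0,"tz":0,"wx":0,"wy":0,"wz":0},{"tx":0,"ty":0,"tz":0,"wx":0,"wy":0,"wz":0},{"tx":0,"ty":0,"tz":0,"wx":0,"wy":0,"wz":0},{"tx":0,"ty":0,"tz":0,"wx":0,"wy":0,"wz":0},{"tx":0,"ty":0,"tz":0,"wx":0,"wy":0,"wz":0}]' 0 30| sed -n 2,6p
python3 -m inch '[{"tx":0,"ty":0,"tz":0,"wx":0,"wy":0,"wz":0},{"tx":0,"ty":0,"tz":0,"wx":0,"wy":0,"wz":0},{"tx":0,"ty":0,"tz":0,"wx":0,"wy":0,"wz":0},{"tx":0,"ty":0,"tz":0,"wx":0,"wy":0,"wz":0},{"tx":0,"ty":0,"tz":0,"wx":0,"wy":0,"wz":0}]' | sed -n 2,6p
python3 -m inch '[{"tx":0,"ty":0,"tz":0,"wx":0,"wy":0,"wz":0},{"tx":0,"ty":0,"tz":0,"wx":0,"wy":0,"wz":0},{"tx":0,"ty":0,"tz":0,"wx":0,"wy":0,"wz":0},{"tx":0,"ty":0,"tz":0,"wx":0,"wy":0,"wz":0},{"tx":0,"ty":0,"tz":0,"wx":0,"wy":0,"wz":0}]'
```

```text
tool_pos: [500.0, 359.5, 169.3]
tool_rot: [2.444, 1.974, -0.005]
contact_force: [-0.7, -0.6, 0.9]
tool_pos: [501.7, 360.6, 141.1]
tool_rot: [-2.444, -1.974, -0.002]
contact_force: [0.2, 0.6, 0.0]
tool_pos: [501.2, 360.3, 140.0]
tool_rot: [-2.444, -1.974, -0.0]
contact_force: [-0.0, -0.6, -0.2]
grip_width: 61.7
grasp_force: 0.0
tool_pos: [501.1, 360.2, 139.7]
tool_rot: [2.444, 1.974, -0.0]
contact_force: [-0.9, -0.1, -2.4]
grip_width: 29.7
grasp_force: 30.0
time_s: 18.97
tool_pos: [501.1, 360.2, 139.7]
tool_rot: [-2.444, -1.974, 0.0]
contact_force: [0.0, 0.2, -1.5]
grip_width: 30.0
grasp_force: 30.0
```

```bash
python3 -m inch '[{"tx":0,"ty":0,"tz":0.08,"wx":0,"wy":0,"wz":0},{"tx":0,"ty":0,"tz":0.2,"wx":0,"wy":0,"wz":0},{"tx":0,"ty":0,"tz":0.4,"wx":0,"wy":0,"wz":0},{"tx":0,"ty":0,"tz":0.65,"wx":0,"wy":0,"wz":0},{"tx":0,"ty":0,"tz":0.9,"wx":0,"wy":0,"wz":0}]' | sed -n 2,6p
python3 -m inch '[{"tx":0,"ty":0,"tz":0.3,"wx":0,"wy":0,"wz":0},{"tx":0,"ty":0,"tz":0.55,"wx":0,"wy":0,"wz":0},{"tx":0,"ty":0,"tz":0.8,"wx":0,"wy":0,"wz":0},{"tx":0,"ty":0,"tz":0.8,"wx":0,"wy":0,"wz":0}]' | sed -n 2,6p
python3 -m inch '[{"tx":0.02,"ty":-0.2,"tz":0,"wx":0,"wy":0,"wz":0},{"tx":0.04,"ty":-0.4,"tz":0,"wx":0,"wy":0,"wz":0},{"tx":0.05,"ty":-0.6,"tz":0,"wx":0,"wy":0,"wz":0},{"tx":0.06,"ty":-0.8,"tz":0,"wx":0,"wy":0,"wz":0},{"tx":0.07,"ty":-1,"tz":0,"wx":0,"wy":0,"wz":0}]' | sed -n 2p
python3 -m inch '[{"tx":0.02,"ty":-0.25,"tz":0,"wx":0,"wy":0,"wz":0},{"tx":0.04,"ty":-0.5,"tz":0,"wx":0,"wy":0,"wz":0},{"tx":0.06,"ty":-0.75,"tz":0,"wx":0,"wy":0,"wz":0},{"tx":0.07,"ty":-1,"tz":0,"wx":0,"wy":0,"wz":0}]' | sed -n 2p
python3 -m inch '[{"tx":0.02,"ty":-0.25,"tz":0,"wx":0,"wy":0,"wz":0},{"tx":0.04,"ty":-0.5,"tz":0,"wx":0,"wy":0,"wz":0},{"tx":0.06,"ty":-0.75,"tz":0,"wx":0,"wy":0,"wz":0},{"tx":0.07,"ty":-1,"tz":0,"wx":0,"wy":0,"wz":0}]' | sed -n 2p
python3 -m inch '[{"tx":0.02,"ty":-0.25,"tz":0,"wx":0,"wy":0,"wz":0},{"tx":0.04,"ty":-0.5,"tz":0,"wx":0,"wy":0,"wz":0},{"tx":0.06,"ty":-0.75,"tz":0,"wx":0,"wy":0,"wz":0},{"tx":0.07,"ty":-1,"tz":0,"wx":0,"wy":0,"wz":0}]' | sed -n 2p
python3 -m inch '[{"tx":0.01,"ty":-0.15,"tz":0,"wx":0,"wy":0,"wz":0},{"tx":0.03,"ty":-0.35,"tz":-0.1,"wx":0,"wy":0,"wz":0},{"tx":0.03,"ty":-0.37,"tz":-0.3,"wx":0,"wy":0,"wz":0},{"tx":0.03,"ty":-0.37,"tz":-0.4,"wx":0,"wy":0,"wz":0},{"tx":0.03,"ty":-0.37,"tz":-0.4,"wx":0,"wy":0,"wz":0}]' | sed -n 2p
python3 -m inch '[{"tx":0,"ty":0,"tz":0,"wx":0,"wy":0,"wz":0},{"tx":0,"ty":0,"tz":0,"wx":0,"wy":0,"wz":0},{"tx":0,"ty":0,"tz":0,"wx":0,"wy":0,"wz":0},{"tx":0,"ty":0,"tz":0,"wx":0,"wy":0,"wz":0}]'
```

```text
tool_pos: [501.0, 360.0, 231.7]
tool_rot: [2.444, 1.974, -0.0]
contact_force: [0.5, 0.5, -2.5]
grip_width: 29.5
grasp_force: 30.0
tool_pos: [502.8, 360.9, 316.6]
tool_rot: [-2.444, -1.973, -0.013]
contact_force: [0.9, -0.2, -0.9]
grip_width: 29.9
grasp_force: 30.0
tool_pos: [508.2, 257.4, 309.7]
tool_pos: [514.9, 157.4, 309.7]
tool_pos: [521.6, 57.5, 309.7]
tool_pos: [528.3, -42.4, 309.7]
tool_pos: [530.3, -77.2, 267.5]
time_s: 21.88
tool_pos: [532.5, -76.3, 270.5]
tool_rot: [2.443, 1.975, 0.002]
contact_force: [0.1, 0.4, -1.7]
grip_width: 30.0
grasp_force: 30.0
```

```bash
python3 - <<'E'
from h import *
p=shot('scene'); T=monitor.get_obs()['tool_pos']
W=cloud(p)
m=(np.hypot(W[...,0]-T[0],W[...,1]-T[1])<40)&(W[...,2]>T[2]-130)&(W[...,2]<T[2]-2)
for a in range(-130,0,20):
    k=m&(W[...,2]>T[2]+a)&(W[...,2]<T[2]+a+20); print(a,k.sum(),np.median(W[k],0) if k.any() else '')
R=np.array(p['R']);t=np.array(p['t']);c=R@np.array([T[0],T[1],T[2]-60])+t; u=int(p['fx']*c[0]/c[2]+p['cx']);v=int(p['fy']*c[1]/c[2]+p['cy']);print(u,v)
cv2.imwrite('pics/s2.png',cv2.resize(p['color'][v-70:v+70,u-90:u+90,::-1],None,fx=4,fy=4,interpolation=2))
E
```

```text
-130 29 [537.00191974 -69.43470086 155.36211054]
-110 22 [537.27025246 -72.37105089 164.54221779]
-90 58 [542.47406003 -56.97708894 192.50464243]
-70 95 [545.04561346 -56.68547305 210.34151501]
-50 94 [543.64798497 -56.90907444 230.32554875]
-30 88 [544.81659966 -57.49181426 249.83096159]
-10 35 [543.18032844 -56.82389686 263.10303866]
291 177
```

View pics/s2.png

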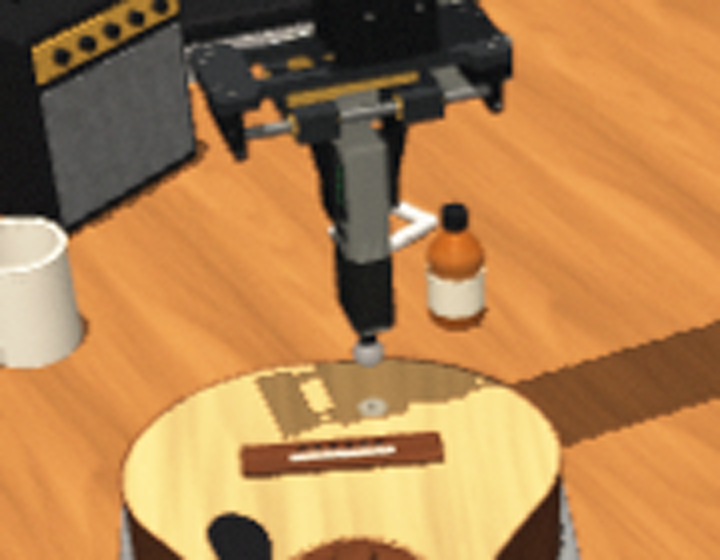

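The meter hangs upright with its ball, at crop (368,350), directly above the dot at (372,407). Next I descend gently.

```bash
python3 -m inch '[{"tx":0,"ty":-0.005,"tz":-0.12,"wx":0,"wy":0,"wz":0},{"tx":0,"ty":-0.005,"tz":-0.24,"wx":0,"wy":0,"wz":0},{"tx":0,"ty":-0.005,"tz":-0.33,"wx":0,"wy":0,"wz":0},{"tx":0,"ty":-0.005,"tz":-0.34,"wx":0,"wy":0,"wz":0},{"tx":0,"ty":-0.005,"tz":-0.34,"wx":0,"wy":0,"wz":0}]' | sed -n 2,4p
python3 -m inch '[{"tx":0,"ty":0,"tz":0,"wx":0,"wy":0,"wz":0},{"tx":0,"ty":0,"tz":0,"wx":0,"wy":0,"wz":0},{"tx":0,"ty":0,"tz":0,"wx":0,"wy":0,"wz":0},{"tx":0,"ty":0,"tz":0,"wx":0,"wy":0,"wz":0}]' | sed -n 2,4p
python3 -m inch '[{"tx":0,"ty":0,"tz":-0.01,"wx":0,"wy":0,"wz":0},{"tx":0,"ty":0,"tz":-0.02,"wx":0,"wy":0,"wz":0},{"tx":0,"ty":0,"tz":-0.02,"wx":0,"wy":0,"wz":0},{"tx":0,"ty":0,"tz":-0.02,"wx":0,"wy":0,"wz":0}]' | sed -n 2,4p
```

```text
tool_pos: [531.4, -77.3, 234.6]
tool_rot: [-2.444, -1.973, 0.003]
contact_force: [-0.0, -0.6, -2.4]
tool_pos: [532.3, -77.3, 236.1]
tool_rot: [2.444, 1.974, 0.001]
contact_force: [0.0, 0.2, -1.8]
tool_pos: [532.0, -77.3, 233.7]
tool_rot: [-2.444, -1.974, 0.0]
contact_force: [-0.2, -0.2, -2.2]
```

```bash
python3 -m inch '[{"tx":0.002,"ty":0.003,"tz":-0.01,"wx":0,"wy":0,"wz":0},{"tx":0.002,"ty":0.003,"tz":-0.02,"wx":0,"wy":0,"wz":0},{"tx":0.002,"ty":0.003,"tz":-0.02,"wx":0,"wy":0,"wz":0},{"tx":0.002,"ty":0.003,"tz":-0.02,"wx":0,"wy":0,"wz":0}]' | sed -n 2,4p
python3 -m inch '[{"tx":0,"ty":0,"tz":-0.01,"wx":0,"wy":0,"wz":0},{"tx":0,"ty":0,"tz":-0.01,"wx":0,"wy":0,"wz":0},{"tx":0,"ty":0,"tz":-0.01,"wx":0,"wy":0,"wz":0},{"tx":0,"ty":0,"tz":-0.01,"wx":0,"wy":0,"wz":0}]' | sed -n 2,4p
```

```text
tool_pos: [532.4, -76.9, 231.8]
tool_rot: [2.444, 1.974, 0.0]
contact_force: [-0.5, 0.1, -1.2]
tool_pos: [532.4, -77.0, 230.9]
tool_rot: [2.444, 1.974, 0.0]
contact_force: [-0.4, 0.8, 1.3]
```

```bash
python3 -m inch '[{"tx":0,"ty":0,"tz":-0.01,"wx":0,"wy":0,"wz":0},{"tx":0,"ty":0,"tz":-0.01,"wx":0,"wy":0,"wz":0},{"tx":0,"ty":0,"tz":-0.01,"wx":0,"wy":0,"wz":0},{"tx":0,"ty":0,"tz":-0.01,"wx":0,"wy":0,"wz":0},{"tx":0,"ty":0,"tz":-0.01,"wx":0,"wy":0,"wz":0}]' 
python3 -m inch '[{"tx":0,"ty":0,"tz":0,"wx":0,"wy":0,"wz":0},{"tx":0,"ty":0,"tz":0,"wx":0,"wy":0,"wz":0},{"tx":0,"ty":0,"tz":0,"wx":0,"wy":0,"wz":0},{"tx":0,"ty":0,"tz":0,"wx":0,"wy":0,"wz":0},{"tx":0,"ty":0,"tz":0,"wx":0,"wy":0,"wz":0}]'
python3 - <<'E'
from h import *
W=cloud(shot('wrist')); L=np.hypot(W[...,0]-637.6,W[...,1]-86.4)
f=(L>20)&(L<43)&(abs(W[...,2]-110)<8); print('flange',f.sum(),np.median(W[f][:,2]))
F=[]
for i in range(4): shot('wrist'); F.append(monitor.get_obs()['contact_force'][2])
print(F)
E
```

```text
time_s: 24.1
tool_pos: [532.4, -77.0, 229.9]
tool_rot: [2.444, 1.974, 0.0]
contact_force: [-0.5, 1.1, 4.3]
grip_width: 29.9
grasp_force: 30.0
time_s: 24.52
tool_pos: [532.4, -77.0, 229.8]
tool_rot: [2.444, 1.974, 0.0]
contact_force: [-0.2, -0.1, 5.1]
grip_width: 29.8
grasp_force: 30.0
flange 3842 108.615933787361
[np.float64(4.251038505429999), np.float64(4.66087105957302), np.float64(4.254386587956237), np.float64(3.685677935054615)]
```

The push is about 6 N (4.2 N reading plus the 1.9 N meter weight) and steady, so I'm handing in.

```bash
python3 -c "
from workcell import order; print(order.close_job())"
```

```text
the job is handed in; nothing more can be done
None
```

The job is handed in, with no verdict returned: the cover measured level and fully home in the soundhole, and the meter is held upright with its ball on the dot at about 6 N.

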